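# Draw out the cooling tray with the pink blossom

## Task

With the fingertips, push the cork block sideways along the bench until it is well clear of the path of the yellow-faced tray, the one with the pink glass blossom. Then hook a fingertip behind that tray's lip, in the pocket between lip and case, and draw the tray out as far as it will go. Do not pinch or lift anything, keep off the tray's yellow outer face, do not touch the blossom or let it leave its tray, never let the tray run into the block, and leave the blue-faced tray, the brass weight and the tweezers as they are.

Things in the scene. Friction and masses are not known exactly. Their poses are not given: they have to be found in the camera images.
- blossom_case: Low grey steel case fixed to the bench, 165 deep x 116 wide x 50 mm high, clear dust cover on top, one aluminium tray sliding out of its front. Origin: middle of the front opening, on the bench. +x points into the case, so the tray comes out along -x. Turned up to 0.15 rad; it may stand left or right. Its tray has the yellow lip and face and carries the pink blossom.
- blossom_tray (a joint): How far the yellow-faced tray is out, m: 0 shut, 0.10 at its stop (hard stop). It starts between 0 and 0.012. It slides with about 2 N of friction and stays where it is left.
- blossom_lip (a point): On the yellow-faced tray, moving with it: middle of the inner (case-side) surface of its front lip, 43 mm above the bench, 54 mm out from the case origin when shut. The lip, yellow all over, is 100 mm wide, 8 mm thick, top edge 46 mm above the bench. Behind it, up to the case, an open pocket for shut fingertips from above: 94 mm wide, 52 mm deep to a 25 mm high cross bar (tray shut), floor 11 mm above the bench.
- blossom_bed (a point): Point on the yellow-faced tray: middle of the bed behind the cross bar, on its upper surface, 11 mm above the bench; the bed is 146 mm long (x) and 94 mm wide (y). It moves with the tray; axes as the case.
- pink_blossom: Fragile pink glass blossom, 57x59x21 mm, loose on the bed of the yellow-faced tray under the clear cover. Origin: centre of its underside. Not to be touched.
- cork_block: Brown cork sanding block, 38 (x) x 62 (y) x 26 mm high, 0.06 to 0.11 kg, loose on the bench in front of the yellow-faced tray, where it blocks the tray's path. Origin: centre of its underside. It is turned up to 0.45 rad against the case; its centre lies 53 to 67 mm in front of the yellow face and within 20 mm of the tray's middle line.
- cobalt_case: Low grey steel case fixed to the bench, 165 deep x 116 wide x 50 mm high, clear dust cover on top, one aluminium tray sliding out of its front. Origin: middle of the front opening, on the bench. +x points into the case, so the tray comes out along -x. Turned up to 0.15 rad; it may stand left or right. Its tray has the blue lip and face and carries a blue glass lump. Same make and size as the other. To be left alone.
- cobalt_tray (a joint): How far the blue-faced tray is out, m: 0 shut, 0.10 at its stop. It starts between 0 and 0.012 and is to be left so.
- brass_weight: Brass weight, 33x33x44 mm, loose on the bench. Origin: centre of its underside. To be left alone.
- tweezers: Steel tweezers, 12x143x9 mm, loose on the bench. Origin: centre of the underside. To be left alone.
There are look-alikes about, which are no part of the job. What is shaped like the cork_block but black, green or turquoise is not meant.

How it is judged:
By the outcome, as a careful person would: the job done as asked, in the order asked, and still so for the second after the job is handed in, with the robot touching nothing.
It also fails if it takes over 51 s, if anything falls off the work surface, if the arm or the gripper's body presses on something with over 40 N, if the wrist force passes 120 N, or if a joint passes its speed limit or range.

## Robot

A 6-joint arm with a two-finger parallel gripper is mounted at the origin on a cart in front of the work surface, level with it; the furniture and walls round the work are solid. World frame = base frame: x ahead of the robot, y to its left, z up, the work surface at z = 0. Lengths are in m, angles in rad, forces in N, time in s.
With the tool pointing down it reaches from about 0.25 to 0.85 m from the base axis. Payload 12.5 kg.
Tool frame: the origin (TCP) lies at the very end of the fingers, on their centre line; the grasp point (between the pads) lies 19 mm behind it; z points along the fingers, y is the line along which they close (so a half turn about z gives the same grasp; the last joint's range is limited). The gripper opens to 93 mm and grips with 3 to 60 N. Pads are 15 mm wide; open, the fingers measure 128 mm over their backs; the gripper's body (75 mm by 188 mm) begins 65 mm behind the grasp point.
Start: joints at [-1.341, 0.351, 1.652, -0, 1.139, -0.085], TCP at [0.17, -0.523, 0.219] pointing down, gripper open.
Joint ranges: [-2.75, 2.75], [-0.79, 2.1], [0.01, 2.65], [-1.57, 4.71], [0.07, 3.14], [-2.87, 2.87]. Speed limits (rad/s): [2.22, 2.22, 2.79, 3.14, 3.14, 3.14].

## Interface

Orientations are given as [roll, pitch, yaw] about the fixed x, y, z axes, in that order (R = Rz(yaw) Ry(pitch) Rx(roll)).
In Python, from rig import r, imaging, ticket gives the robot as it stands.
- The arm moves only by the shell command python3 -m handwheel 'ROWS' [FORCE]. ROWS is a JSON object of lists of equal length, an entry for each row: "delta_pos": the shift along the world's x, y, z in mm, a list of three; "delta_rot": the turn, a rotation vector about the world's x, y, z in degrees, a list of three; "claw": the finger opening in mm, from 0 to 93. In form: {"delta_pos": [[tx, ty, tz], ...], "delta_rot": [[wx, wy, wz], ...], "claw": [claw, ...]}. A call has 1 to 5 rows; each row is the pose to reach, as a shift and turn from the pose commanded when the call began; what a row does not reach only later rows make up. A row lasts 1/12 s, in which the tool goes at most 41.7 mm and 7.16 degrees, less where a joint would pass 70% of its speed; a pose out of reach is approached as far as the arm can. A call with a gripper value outside its range is refused whole. The fingers move at their own pace and stop on an object; FORCE is the grip in N (left out, the last holds). Time passes only in rows, so rows that repeat a pose let the fingers close. It gives the time, the measured TCP pose, the force, the opening and the grip force at its end, in the units of the state.
- r.state(): the state, without advancing time (a new reading comes with each control period).
- imaging.camera(name): name is "side" or "top" or "wrist"; returns (picture, depth): 384x512x3 uint8, red, green, blue; 384x512 float32, m along the optical axis (not along the pixel's ray), 0 where there is no reading.
- imaging.camera_info(name): a dict with "fx", "fy", "cx", "cy" (pixels), "position" and "rotation" of the camera in the world; the wrist camera has in their place "tool_from_camera" (4x4, takes a point from camera to tool coordinates, whose origin is the TCP and whose axes are the flange's). Camera axes: x right, y up, looking along -z (the intrinsics and any distortion apply to the point x, -y, -z); pixel columns grow to the right and rows downward; lengths in m; the calibration is good to about 2 mm. A picture is of the moment at which its call begins: read the wrist's pose just before it. camera_info takes no time and is no camera call.
- ticket.sign_off(): hands the job in; it is judged then, once.
The state is a dict: "clock": time; "q": joint angles; "joint_velocities": joint speeds; "effort": joint torques, N m; "tool_pos": TCP position; "tcp_rot": TCP orientation; "wrist_force": force on the tool from outside, world axes, zero at the start; "wrist_torque": the same for the moment, N m; "opening": opening from 0.0 (shut) to 1.0 (fully open); "grip_force": force on a finger pad.
Only numpy, scipy, OpenCV 4.12 (cv2) and the standard library are available. Lean on these libraries where they do the work, as an engineer would, in place of code of your own. Each camera call takes 0.05 s, during which the arm holds its last target. There are 200 camera calls.

## Working session

There is one attempt and no reset: what is moved stays moved. The work goes in short steps, Python scripts to look and compute and a shell command to move; the robot and the scene stay as the last step left them, time stands still between calls to the robot, and variables do not carry over. Pictures are saved under pics/ and viewed, at most 10 in all, crops included, and the job is handed in when it is done.

```bash
mkdir -p pics; ls; cat > h.py <<'E'
import numpy as np, cv2
from rig import r, imaging, ticket
def info(name): return imaging.camera_info(name)
def cam(name):
    s=r.state(); p,d=imaging.camera(name); return s,p,d
def pose(name,s,i):
    if 'position' in i:
        R=np.array(i['rotation']); 
        return R,np.array(i['position'])
    from scipy.spatial.transform import Rotation as Ro
    T=np.array(i['tool_from_camera']); Rt=Ro.from_euler('xyz',s['tcp_rot']).as_matrix()
    return Rt@T[:3,:3], Rt@T[:3,3]+np.array(s['tool_pos'])
def cast(uv,name,s,z):
    i=info(name); R,p=pose(name,s,i); uv=np.atleast_2d(np.array(uv,float))
    d=np.c_[(uv[:,0]-i['cx'])/i['fx'],-(uv[:,1]-i['cy'])/i['fy'],-np.ones(len(uv))]@R.T
    return p+d*((z-p[2])/d[:,2])[:,None]
def proj(P,name,s):
    i=info(name); R,p=pose(name,s,i); c=(np.atleast_2d(P)-p)@R
    return np.c_[i['cx']-i['fx']*c[:,0]/c[:,2], i['cy']+i['fy']*c[:,1]/c[:,2]]
E
python3 - <<'E'
from h import *
s,p,d=cam('top'); cv2.imwrite('pics/top.png',p[:,:,::-1]); np.savez('top.npz',p=p,d=d)
s2,q,d2=cam('side'); cv2.imwrite('pics/side.png',q[:,:,::-1])
print(info('top')); print(info('wrist')); print(s)
E
```

```text
pics
{'fx': 494.8137048012794, 'fy': 494.8137048012794, 'cx': 253.38910071046902, 'cy': 190.0723235339123, 'position': array([0.32834868, 0.03354168, 1.42146007]), 'rotation': array([ 0.18230476,  0.0069157 , -1.55956909])}
{'fx': 324.3175310005951, 'fy': 324.3175310005951, 'cx': 251.18069073030063, 'cy': 193.3972350226438, 'tool_from_camera': array([[-9.21446731e-04,  9.71338564e-01,  2.37698431e-01,
         6.67805584e-02],
       [ 9.99998989e-01,  6.37508536e-04,  1.27139743e-03,
         8.21478827e-04],
       [ 1.08342257e-03,  2.37699362e-01, -9.71338169e-01,
        -1.64717385e-01],
       [ 0.00000000e+00,  0.00000000e+00,  0.00000000e+00,
         1.00000000e+00]])}
{'clock': 0.0, 'q': array([-1.34063525e+00,  3.51174605e-01,  1.65240904e+00, -5.10117486e-06,
        1.13908518e+00, -8.46052605e-02]), 'joint_velocities': array([ 0.00056392,  0.00043467, -0.00048057, -0.00045697, -0.00028197,
       -0.00059642]), 'effort': array([-1.49774602e-03, -4.97322428e+01, -2.85261261e+01,  6.99164718e-02,
        2.57401943e-02, -1.22496890e-04]), 'tool_pos': array([ 0.17022131, -0.52264729,  0.2181409 ]), 'tcp_rot': array([-3.14051993e+00, -8.63273269e-05,  3.14768430e-01]), 'wrist_force': array([-0.78156733, -0.52759542,  0.19438312]), 'wrist_torque': array([ 0.05187851, -0.03038114, -0.00084906]), 'grip_force': 0.0, 'opening': 0.9995365951246078}
```

View pics/top.png

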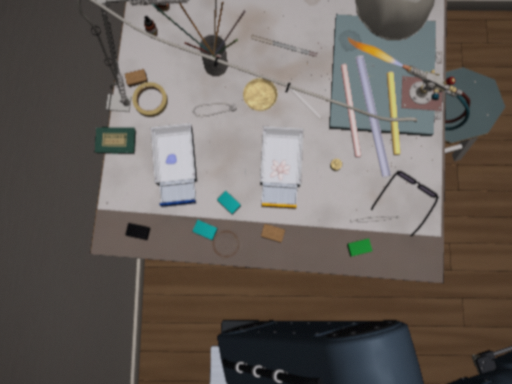

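View pics/side.png

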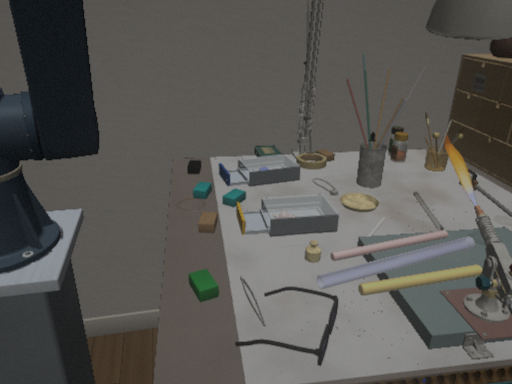

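Top view: the yellow lip is at (279,205) with the blossom tray behind it, and the brown cork block is at (272,233). The brass weight is at (336,165), the tweezers are near (374,219), and a green decoy is at (360,248). The right side (-y) is free, while the left has a turquoise block and a ring.

```bash
python3 - <<'E'
s=open('h.py').read()
s=s.replace("R=np.array(i['rotation']); ","from scipy.spatial.transform import Rotation as Ro; R=Ro.from_euler('xyz',i['rotation']).as_matrix()")
open('h.py','w').write(s)
E
cat > meas.py <<'E'
from h import *
def masks(p):
    h=cv2.cvtColor(p,cv2.COLOR_RGB2HSV)
    return {'yellow':cv2.inRange(h,(18,140,120),(32,255,255)),'cork':cv2.inRange(h,(8,85,90),(17,190,255)),'pink':cv2.inRange(h,(0,25,150),(8,90,255))|cv2.inRange(h,(165,20,150),(180,90,255))}
def blobs(p,name,s,z,box=None,amin=20):
    for k,m in masks(p).items():
        n,l,st,c=cv2.connectedComponentsWithStats(m)
        for j in range(1,n):
            if st[j,4]<amin: continue
            if box and not(box[0]<c[j,0]<box[2] and box[1]<c[j,1]<box[3]): continue
            pts=np.argwhere(l==j)[:,::-1].astype(np.float32)
            w=cast(pts,name,s,z[k])[:,:2].astype(np.float32)
            (cx,cy),(a,b),t=cv2.minAreaRect(w)
            bx=cv2.boxPoints(((cx,cy),(a,b),t))
            e=max([bx[1]-bx[0],bx[2]-bx[1]],key=np.linalg.norm)
            ang=np.degrees(np.arctan2(e[1],e[0]))%180
            print(k,st[j,4],c[j].round(),'ctr',round(cx*1000),round(cy*1000),'size',sorted([round(a*1000),round(b*1000)]),'long axis deg',round(ang,1))
E
python3 - <<'E'
from meas import *
z=np.load('top.npz'); p,d=z['p'],z['d']; s=r.state()
blobs(p,'top',s,{'yellow':.046,'cork':.026,'pink':.03},(220,120,440,270),12)
i=info('top');R,pp=pose('top',s,i)
for u,v in [(272,233),(272,250),(290,225),(279,205),(336,165),(330,240),(330,215),(310,235),(350,219),(398,216),(265,130),(302,130),(262,208),(296,208),(336,158),(340,172)]:
    z=d[v,u]; c=np.array([(u-i['cx'])/i['fx']*z,-(v-i['cy'])/i['fy']*z,-z]); print(u,v,((R@c+pp)*1000).round())
E
```

```text
yellow 91 [279. 205.] ctr 540 -25 size [8, 93] long axis deg 87.2
cork 306 [272. 233.] ctr 464 -9 size [39, 63] long axis deg 74.6
pink 129 [353. 135.] ctr 758 -241 size [17, 145] long axis deg 10.9
pink 17 [279. 171.] ctr 641 -29 size [8, 24] long axis deg 71.6
272 233 [463.  -8.  26.]
272 250 [417.  -9.  -0.]
290 225 [489. -60.   1.]
279 205 [540. -26.  48.]
336 165 [ 657. -189.   45.]
330 240 [ 447. -174.    3.]
330 215 [ 519. -176.   -0.]
310 235 [ 461. -118.    0.]
350 219 [ 508. -233.    2.]
398 216 [ 518. -371.    4.]
265 130 [755.  15.  59.]
302 130 [758. -92.  53.]
262 208 [538.  21.   0.]
296 208 [535. -76.  26.]
336 158 [ 688. -196.    6.]
340 172 [ 646. -207.    5.]
```

```bash
python3 -m handwheel '{"delta_pos":[[18,36,0],[36,72,0],[54,108,0],[72,144,0],[90,180,0]],"delta_rot":[[0,0,7],[0,0,14],[0,0,21],[0,0,28],[0,0,35]],"claw":[0,0,0,0,0]}' 10
python3 -m handwheel '{"delta_pos":[[18,36,0],[36,72,0],[54,108,0],[72,144,0],[90,180,0]],"delta_rot":[[0,0,7],[0,0,14],[0,0,21],[0,0,28],[0,0,35]],"claw":[0,0,0,0,0]}'
python3 -m handwheel '{"delta_pos":[[18,36,0],[36,72,0],[54,108,0],[72,144,0],[90,180,0]],"delta_rot":[[0,0,2],[0,0,2],[0,0,2],[0,0,2],[0,0,2]],"claw":[0,0,0,0,0]}'
```

```text
clock: 0.52
tool_pos: [0.2606, -0.3411, 0.2184]
tcp_rot: [-3.141, -0.0, 0.931]
wrist_force: [0.0, 0.2, 0.4]
opening: 0.688
grip_force: 0.0
clock: 0.93
tool_pos: [0.3506, -0.161, 0.2187]
tcp_rot: [3.141, 0.0, 1.542]
wrist_force: [1.2, -0.6, -0.6]
opening: 0.332
grip_force: 0.0
clock: 1.35
tool_pos: [0.4406, 0.0192, 0.2186]
tcp_rot: [-3.142, 0.0, 1.572]
wrist_force: [1.0, -0.8, 0.4]
opening: 0.013
grip_force: 0.0
```

Close look with the wrist camera.

```bash
python3 - <<'E'
from meas import *
s,p,d=cam('wrist'); cv2.imwrite('pics/w1.png',p[:,:,::-1])
blobs(p,'wrist',s,{'yellow':.046,'cork':.026,'pink':.03},None,150)
E
```

```text
yellow 395 [343. 204.] ctr 541 -11 size [7, 71] long axis deg 87.1
cork 9999 [81. 41.] ctr 268 152 size [85, 164] long axis deg 0.0
cork 4516 [178.  97.] ctr 361 70 size [30, 249] long axis deg 87.4
cork 1593 [271. 197.] ctr 465 -8 size [36, 61] long axis deg 74.3
cork 1604 [123. 221.] ctr 299 -46 size [57, 86] long axis deg 83.8
cork 286 [163. 214.] ctr 339 -30 size [17, 49] long axis deg 91.4
cork 265 [ 93. 238.] ctr 256 -61 size [15, 65] long axis deg 91.3
cork 1089 [ 65. 251.] ctr 220 -66 size [54, 59] long axis deg 86.0
cork 893 [ 36. 323.] ctr 159 -169 size [49, 73] long axis deg 180.0
cork 1433 [ 84. 322.] ctr 231 -169 size [49, 59] long axis deg 180.0
```

View pics/w1.png

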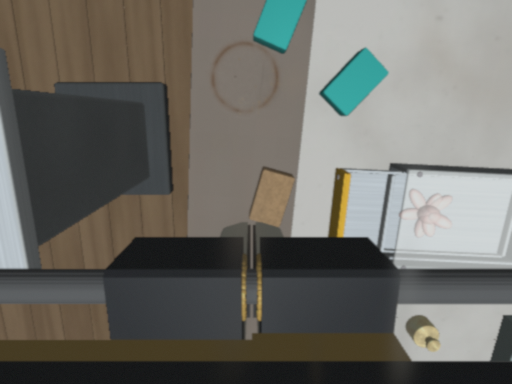

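The wrist view confirms the cork block at (272,197). The yellow lip and blossom tray are to its right, and the end face I will push (+y side) is clear.

```bash
python3 -m handwheel '{"delta_pos":[[12,22,-15],[24,43,-40],[24,43,-80],[24,43,-120],[24,43,-155]],"delta_rot":[[0,0,0],[0,0,0],[0,0,0],[0,0,0],[0,0,0]],"claw":[0,0,0,0,0]}'
python3 -m handwheel '{"delta_pos":[[0,0,-20],[0,0,-40],[0,0,-52],[0,-8,-52],[0,-16,-52]],"delta_rot":[[0,0,0],[0,0,0],[0,0,0],[0,0,0],[0,0,0]],"claw":[0,0,0,0,0]}'
python3 -m handwheel '{"delta_pos":[[0,-7,0],[0,-14,0],[0,-21,0],[0,-28,0],[0,-35,0]],"delta_rot":[[0,0,0],[0,0,0],[0,0,0],[0,0,0],[0,0,0]],"claw":[0,0,0,0,0]}'
python3 - <<'E'
from meas import *
s,p,d=cam('top'); cv2.imwrite('pics/t2.png',cv2.resize(p[150:280,200:400,::-1],None,fx=3,fy=3))
blobs(p,'top',s,{'yellow':.046,'cork':.026,'pink':.03},(220,120,440,270),12)
E
```

```text
clock: 1.82
tool_pos: [0.4636, 0.0604, 0.0615]
tcp_rot: [-3.141, 0.0, 1.572]
wrist_force: [0.8, 0.3, -0.3]
opening: 0.004
grip_force: 0.0
clock: 2.23
tool_pos: [0.464, 0.0436, 0.0114]
tcp_rot: [-3.14, 0.0, 1.572]
wrist_force: [0.3, -0.2, -0.4]
opening: 0.008
grip_force: 0.0
clock: 2.65
tool_pos: [0.4645, 0.0082, 0.0121]
tcp_rot: [3.141, 0.0, 1.571]
wrist_force: [0.6, 0.5, -0.3]
opening: 0.003
grip_force: 0.3
pink 138 [353. 135.] ctr 758 -241 size [17, 146] long axis deg 10.6
pink 20 [280. 170.] ctr 643 -29 size [13, 23] long axis deg 63.3
```

View pics/t2.png

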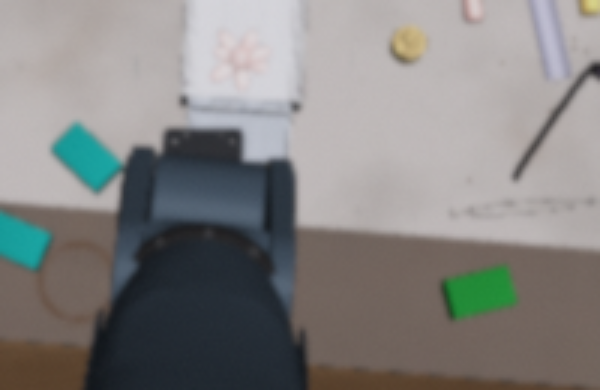

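The arm hides the block from the top camera. I'll keep pushing gently and check with the side camera.

```bash
python3 -m handwheel '{"delta_pos":[[0,-9,0],[0,-18,0],[0,-27,0],[0,-36,0],[0,-45,0]],"delta_rot":[[0,0,0],[0,0,0],[0,0,0],[0,0,0],[0,0,0]],"claw":[0,0,0,0,0]}'
python3 - <<'E'
from meas import *
s,p,d=cam('side'); cv2.imwrite('pics/s2.png',cv2.resize(p[130:330,120:370,::-1],None,fx=3,fy=3))
s,p,d=cam('wrist'); blobs(p,'wrist',s,{'yellow':.046,'cork':.026,'pink':.03},None,400)
E
```

```text
clock: 3.12
tool_pos: [0.4643, -0.0369, 0.0116]
tcp_rot: [3.142, 0.0, 1.571]
wrist_force: [0.3, 1.1, 0.1]
opening: 0.006
grip_force: 0.4
yellow 2299 [433. 196.] ctr 541 -8 size [7, 62] long axis deg 87.1
yellow 465 [409. 320.] ctr 538 -65 size [7, 17] long axis deg 87.3
cork 2295 [30. 23.] ctr 372 64 size [19, 27] long axis deg 180.0
cork 2408 [ 33. 238.] ctr 359 -29 size [37, 38] long axis deg 89.9
cork 1799 [ 43. 323.] ctr 356 -79 size [20, 37] long axis deg 179.9
```

View pics/s2.png

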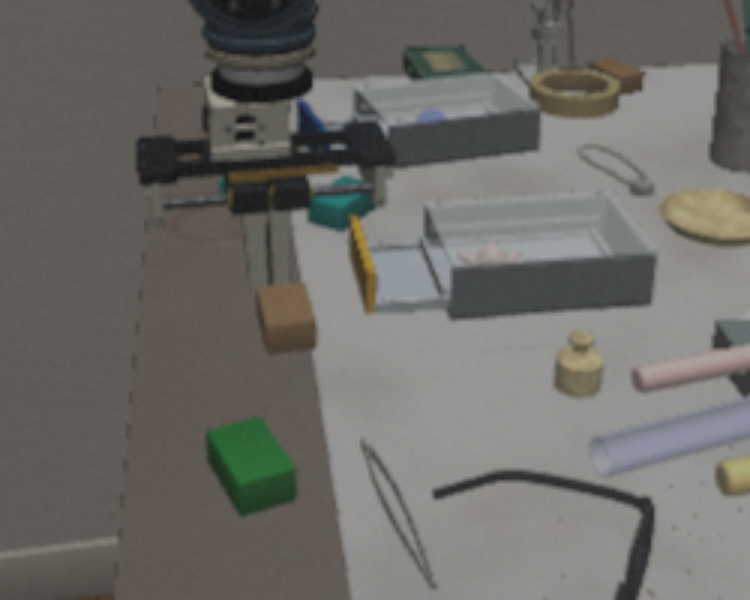

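In the side view the block sits squarely ahead of the shut fingers at crop (287,317), and the tray is untouched. I'll push another ~65 mm, then back off and lift.

```bash
python3 -m handwheel '{"delta_pos":[[0,-9,0],[0,-18,0],[0,-27,0],[0,-36,0],[0,-45,0]],"delta_rot":[[0,0,0],[0,0,0],[0,0,0],[0,0,0],[0,0,0]],"claw":[0,0,0,0,0]}'
python3 -m handwheel '{"delta_pos":[[0,-8,0],[0,-14,0],[0,-20,0],[0,-22,0],[0,-22,0]],"delta_rot":[[0,0,0],[0,0,0],[0,0,0],[0,0,0],[0,0,0]],"claw":[0,0,0,0,0]}'
python3 -m handwheel '{"delta_pos":[[0,10,0],[0,20,0],[0,20,40],[0,20,80],[0,20,120]],"delta_rot":[[0,0,0],[0,0,0],[0,0,0],[0,0,0],[0,0,0]],"claw":[0,0,0,0,0]}'
python3 -m handwheel '{"delta_pos":[[0,20,20],[0,40,40],[0,60,60],[0,60,60]],"delta_rot":[[0,0,0],[0,0,0],[0,0,0],[0,0,0]],"claw":[0,0,0,0]}'
python3 - <<'E'
from meas import *
s,p,d=cam('wrist'); cv2.imwrite('pics/w3.png',p[:,:,::-1])
blobs(p,'wrist',s,{'yellow':.046,'cork':.026,'pink':.03},(200,0,512,384),150)
s,p,d=cam('top'); blobs(p,'top',s,{'yellow':.046,'cork':.026,'pink':.03},(220,120,340,270),12)
E
```

```text
clock: 3.63
tool_pos: [0.4643, -0.0819, 0.0116]
tcp_rot: [3.142, 0.0, 1.571]
wrist_force: [-0.5, 0.1, -0.1]
opening: 0.006
grip_force: 0.2
clock: 4.05
tool_pos: [0.4644, -0.1034, 0.0116]
tcp_rot: [3.141, 0.0, 1.571]
wrist_force: [-0.0, 0.0, 0.7]
opening: 0.005
grip_force: 0.0
clock: 4.47
tool_pos: [0.4635, -0.0813, 0.1327]
tcp_rot: [-3.14, -0.001, 1.573]
wrist_force: [0.7, -0.2, -0.5]
opening: 0.008
grip_force: 0.0
clock: 4.8
tool_pos: [0.4654, -0.0197, 0.1949]
tcp_rot: [3.136, 0.0, 1.574]
wrist_force: [0.9, -1.0, 0.5]
opening: 0.004
grip_force: 0.0
yellow 645 [325. 185.] ctr 541 -25 size [7, 97] long axis deg 87.1
cork 150 [325. 231.] ctr 470 -157 size [34, 34] long axis deg 90.6
pink 17 [280. 170.] ctr 644 -30 size [12, 23] long axis deg 63.3
```

View pics/w3.png

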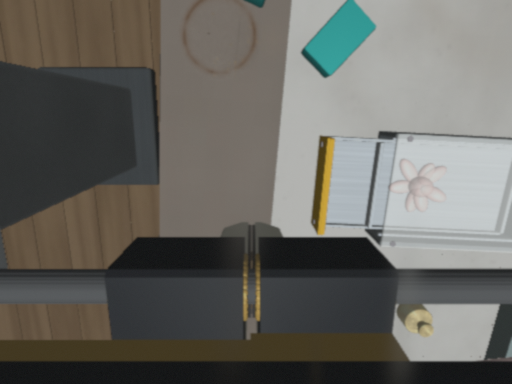

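The block is clear of the path. Its centre is near (468,-143), about 40 mm beyond the tray's edge. In the wrist picture the lip is at (325,185) and the pocket spans columns 335–385. I'll turn the fingers so their thin side goes along the pull direction, then look again.

```bash
python3 -m handwheel '{"delta_pos":[[10,0,0],[20,-1,0],[30,-2,0],[40,-3,0],[50,-3,0]],"delta_rot":[[0,0,-7],[0,0,-14],[0,0,-21],[0,0,-28],[0,0,-35]],"claw":[0,0,0,0,0]}'
python3 -m handwheel '{"delta_pos":[[10,0,0],[20,-1,0],[30,-2,0],[40,-3,0],[52,-3,0]],"delta_rot":[[0,0,-7],[0,0,-14],[0,0,-21],[0,0,-28],[0,0,-35]],"claw":[0,0,0,0,0]}'
python3 -m handwheel '{"delta_pos":[[0,0,-10],[0,0,-30],[0,0,-50],[0,0,-70],[0,0,-70]],"delta_rot":[[0,0,-7],[0,0,-14],[0,0,-21],[0,0,-23],[0,0,-23]],"claw":[0,0,0,0,0]}'
python3 - <<'E'
from meas import *
s,p,d=cam('wrist'); blobs(p,'wrist',s,{'yellow':.046,'cork':.026,'pink':.03},None,300)
S,q,d2=cam('side'); a=cv2.resize(q[130:330,140:370,::-1],(460,400)); cv2.imwrite('pics/s4.png',np.hstack([a,cv2.resize(p[:,:,::-1],(340,400))]))
print(proj(s['tool_pos'],'side',S), proj(np.array(s['tool_pos'])*[1,1,0]+[0,0,.046],'wrist',s))
E
```

```text
clock: 5.32
tool_pos: [0.5141, -0.0263, 0.19]
tcp_rot: [-3.139, 0.001, 0.954]
wrist_force: [-0.2, -0.2, 0.6]
opening: 0.008
grip_force: 0.0
clock: 5.73
tool_pos: [0.5659, -0.0294, 0.1898]
tcp_rot: [-3.141, 0.003, 0.343]
wrist_force: [0.2, -0.3, -0.4]
opening: 0.008
grip_force: 0.0
clock: 6.15
tool_pos: [0.5635, -0.029, 0.1167]
tcp_rot: [-3.141, 0.008, -0.054]
wrist_force: [-0.0, -0.2, -0.4]
opening: 0.007
grip_force: 0.0
[[249.77931514 182.74904826]] [[251.2315819  204.63237456]]
```

View pics/s4.png

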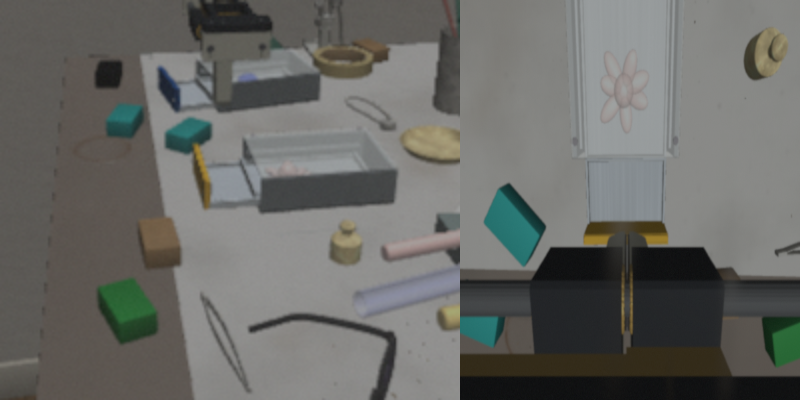

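The block at crop (160,242) is well clear. In the wrist half the fingers are centred on the lip (626,233), with the case edge at row 157. Next I'll check the clearances.

```bash
python3 - <<'E'
from meas import *
s=r.state(); print(s['tool_pos'],cast([[250,213]],'wrist',s,.046),cast([[250,151]],'wrist',s,.053))
E
```

```text
[ 0.56564523 -0.02913838  0.12064316] [[ 0.55824536 -0.02783124  0.046     ]] [[ 0.60670313 -0.03038641  0.053     ]]
```

The yellow at that row is the foot of the lip's inner surface, so the lip's top inner edge is still near x=545 and the case front is near 603. I'll go down at x≈570.

```bash
python3 -m handwheel '{"delta_pos":[[5,2,-15],[5,2,-35],[5,2,-55],[5,2,-65],[5,2,-65]],"delta_rot":[[0,0,0],[0,0,0],[0,0,0],[0,0,0],[0,0,0]],"claw":[0,0,0,0,0]}'
python3 -m handwheel '{"delta_pos":[[0,0,-8],[0,0,-16],[0,0,-24],[0,0,-30],[0,0,-30]],"delta_rot":[[0,0,0],[0,0,0],[0,0,0],[0,0,0],[0,0,0]],"claw":[0,0,0,0,0]}'
python3 - <<'E'
from meas import *
S,q,d2=cam('side'); cv2.imwrite('pics/s5.png',cv2.resize(q[170:270,180:330,::-1],None,fx=4,fy=4))
E
```

```text
clock: 6.67
tool_pos: [0.5706, -0.027, 0.0555]
tcp_rot: [-3.141, 0.002, -0.051]
wrist_force: [-0.2, 0.1, -0.8]
opening: 0.004
grip_force: 0.0
clock: 7.08
tool_pos: [0.5707, -0.0269, 0.0255]
tcp_rot: [-3.141, 0.002, -0.052]
wrist_force: [0.0, 0.6, 0.3]
opening: 0.002
grip_force: 0.0
```

View pics/s5.png

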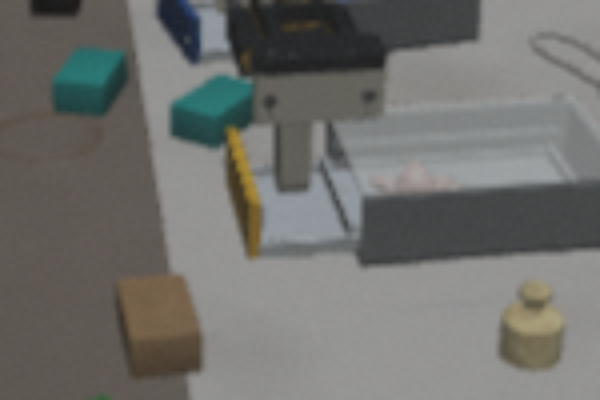

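The shut fingertips stand in the pocket at crop (293,185), between the lip and the case. Now I'll draw it out slowly.

```bash
python3 -m handwheel '{"delta_pos":[[-4,0.2,0],[-8,0.4,0],[-12,0.6,0],[-15,0.8,0],[-18,0.9,0]],"delta_rot":[[0,0,0],[0,0,0],[0,0,0],[0,0,0],[0,0,0]],"claw":[0,0,0,0,0]}'
python3 -m handwheel '{"delta_pos":[[-3,0.2,0],[-6,0.3,0],[-10,0.5,0],[-14,0.7,0],[-18,0.9,0]],"delta_rot":[[0,0,0],[0,0,0],[0,0,0],[0,0,0],[0,0,0]],"claw":[0,0,0,0,0]}'
python3 -m handwheel '{"delta_pos":[[-4,0.2,0],[-8,0.4,0],[-12,0.6,0],[-16,0.8,0],[-20,1,0]],"delta_rot":[[0,0,0],[0,0,0],[0,0,0],[0,0,0],[0,0,0]],"claw":[0,0,0,0,0]}'
python3 -m handwheel '{"delta_pos":[[-4,0.2,0],[-8,0.4,0],[-12,0.6,0],[-16,0.8,0],[-20,1,0]],"delta_rot":[[0,0,0],[0,0,0],[0,0,0],[0,0,0],[0,0,0]],"claw":[0,0,0,0,0]}'
```

```text
clock: 7.55
tool_pos: [0.5532, -0.026, 0.0269]
tcp_rot: [-3.142, -0.001, -0.052]
wrist_force: [2.1, 1.3, -0.6]
opening: 0.004
grip_force: 1.2
clock: 7.97
tool_pos: [0.5352, -0.0252, 0.0269]
tcp_rot: [3.142, -0.001, -0.052]
wrist_force: [2.6, 0.1, 1.3]
opening: 0.006
grip_force: 1.2
clock: 8.38
tool_pos: [0.5149, -0.0242, 0.0267]
tcp_rot: [3.142, -0.0, -0.052]
wrist_force: [2.8, -0.7, 1.8]
opening: 0.005
grip_force: 1.2
clock: 8.8
tool_pos: [0.4949, -0.0232, 0.0266]
tcp_rot: [3.142, -0.0, -0.052]
wrist_force: [3.0, -1.3, 1.0]
opening: 0.006
grip_force: 1.2
```

```bash
python3 -m handwheel '{"delta_pos":[[-4,0.2,0],[-8,0.4,0],[-12,0.6,0],[-16,0.8,0],[-20,1,0]],"delta_rot":[[0,0,0],[0,0,0],[0,0,0],[0,0,0],[0,0,0]],"claw":[0,0,0,0,0]}'
python3 -m handwheel '{"delta_pos":[[-2,0.1,0],[-4,0.2,0],[-6,0.3,0],[-8,0.4,0],[-10,0.5,0]],"delta_rot":[[0,0,0],[0,0,0],[0,0,0],[0,0,0],[0,0,0]],"claw":[0,0,0,0,0]}'
```

```text
clock: 9.22
tool_pos: [0.4749, -0.0222, 0.0266]
tcp_rot: [3.142, 0.0, -0.052]
wrist_force: [2.2, -1.8, 2.0]
opening: 0.007
grip_force: 1.2
clock: 9.63
tool_pos: [0.4651, -0.0216, 0.0266]
tcp_rot: [-3.142, 0.0, -0.052]
wrist_force: [1.9, -1.5, -0.0]
opening: 0.005
grip_force: 1.1
```

```bash
python3 -m handwheel '{"delta_pos":[[-1,0,0],[-2,0.1,0],[-3,0.1,0],[-4,0.2,0],[-5,0.2,0]],"delta_rot":[[0,0,0],[0,0,0],[0,0,0],[0,0,0],[0,0,0]],"claw":[0,0,0,0,0]}'
python3 -m handwheel '{"delta_pos":[[-1,0,0],[-2,0.1,0],[-3,0.1,0],[-3,0.1,0],[-3,0.1,0]],"delta_rot":[[0,0,0],[0,0,0],[0,0,0],[0,0,0],[0,0,0]],"claw":[0,0,0,0,0]}'
```

```text
clock: 10.05
tool_pos: [0.4602, -0.0214, 0.0266]
tcp_rot: [-3.142, 0.0, -0.052]
wrist_force: [2.9, 0.4, -0.9]
opening: 0.005
grip_force: 1.0
clock: 10.47
tool_pos: [0.4576, -0.0213, 0.0267]
tcp_rot: [-3.142, -0.001, -0.052]
wrist_force: [4.0, 1.0, -1.6]
opening: 0.003
grip_force: 2.0
```

```bash
python3 -m handwheel '{"delta_pos":[[-1,0,0],[-2,0.1,0],[-2,0.1,0]],"delta_rot":[[0,0,0],[0,0,0],[0,0,0]],"claw":[0,0,0]}'
```

```text
clock: 10.72
tool_pos: [0.4575, -0.0215, 0.027]
tcp_rot: [3.141, -0.005, -0.052]
wrist_force: [11.1, 0.8, -9.5]
opening: 0.005
grip_force: 6.0
```

The tray is at its stop: the tip no longer moves and the force jumps to 11 N. I'll back off inside the pocket and lift out.

```bash
python3 -m handwheel '{"delta_pos":[[3,0,0],[8,-0.4,0],[14,-0.7,0],[14,-0.7,15],[14,-0.7,40]],"delta_rot":[[0,0,0],[0,0,0],[0,0,0],[0,0,0],[0,0,0]],"claw":[0,0,0,0,0]}'
python3 -m handwheel '{"delta_pos":[[0,0,40],[0,0,80],[0,30,120],[0,65,140],[0,65,140]],"delta_rot":[[0,0,0],[0,0,0],[0,0,0],[0,0,0],[0,0,0]],"claw":[0,0,0,0,0]}'
python3 - <<'E'
from meas import *
s,p,d=cam('top'); S,q,d=cam('side')
blobs(p,'top',s,{'yellow':.046,'cork':.026,'pink':.03},(220,120,340,270),12)
cv2.imwrite('pics/f.png',np.hstack([cv2.resize(q[150:300,170:320,::-1],(400,400)),cv2.resize(p[100:270,210:380,::-1],(400,400))]))
E
```

```text
clock: 11.13
tool_pos: [0.4681, -0.0218, 0.0654]
tcp_rot: [-3.141, 0.005, -0.052]
wrist_force: [0.1, 0.1, -0.4]
opening: 0.003
grip_force: 0.0
clock: 11.55
tool_pos: [0.4708, 0.046, 0.2109]
tcp_rot: [-3.141, -0.006, -0.051]
wrist_force: [0.9, 0.4, -0.7]
opening: 0.003
grip_force: 0.0
yellow 25 [290. 240.] ctr 442 -59 size [6, 25] long axis deg 90.6
cork 287 [320. 231.] ctr 470 -143 size [34, 62] long axis deg 90.6
```

View pics/f.png

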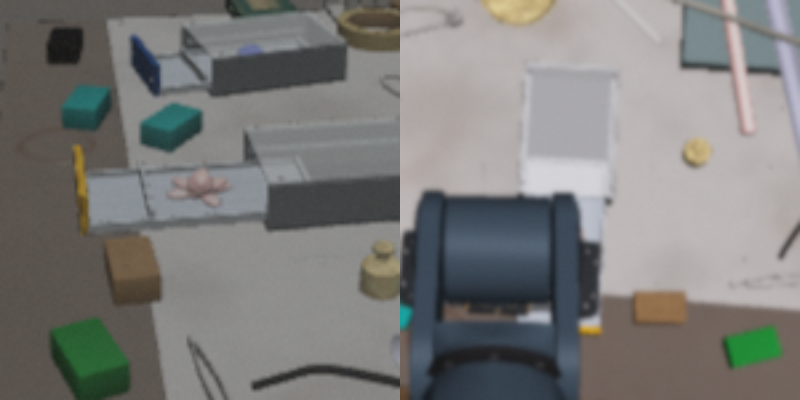

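The tray is fully out (yellow lip at crop (82,190)) with the blossom on its bed (200,187). The block is clear at (132,268), about 40 mm to the side, and the blue tray, brass weight and tweezers look unchanged.

```bash
python3 -c "
from rig import ticket; print(ticket.sign_off())"
```

```text
the job is handed in; nothing more can be done
None
```

The job is handed in: the cork block is pushed about 40 mm clear of the tray's path, and the yellow-faced tray is drawn out to its stop with the blossom still on its bed, in about 12 s of the 51 s allowed.

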